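# Clamp the digestion vessel in the quick-release vise

### The job

Clamp the steel vessel in the bench vise: squeeze the quick-release lever to the grip post, slide the jaw gently up to the vessel, let the lever go so that it locks in the rack, then turn the spoked wheel clockwise (seen from its own end) until the vessel is held firmly and squarely against the fixed jaw. Tighten it well, but do not crush the vessel, and leave it upright and the other things on the bench where they are.

Things in the scene. Friction and masses are not known exactly. Their poses are not given: they have to be found in the camera images.
- vise: Grey bench vise fixed to the bench, base 340 x 100 mm, 30 mm high. Origin: under the base's middle, on the bench; x = closing direction of the jaw, y = the side with rack and lever, z up. Fixed jaw: face at x = +130 mm, 100 mm wide, top 115 mm above the bench. Rack: steel teeth, pitch 8 mm (4 mm teeth, 4 mm gaps), crests 38 mm above the bench, along the +y side of the base.
- carriage (a joint): Sliding carriage (grey block, 60 mm in x, 64 mm in y, top 115 mm above the bench), in m: 0 fully open, grows to 0.142 as it slides along vise +x. Its middle is at vise x = -100 mm + this value. Slides with 5 N of rubbing, but only while the lever's tooth is out of the rack; else the rack holds it (1 mm play, and it gives about 1 mm per 40 N).
- grip (a point): Where the hand goes, above the carriage's middle, 150 mm above the bench, axes as the vise's: half-way between the outer faces of the grip post and the fully squeezed lever. The post's outer face is 17 mm from here towards vise -y; the lever's is 34 mm away towards +y when free, 17 mm when squeezed: a grasp along vise y closes from 51 to 34 mm.
- post (a point): Outer (-y) face of the fixed grip post, 150 mm above the bench. The post is 8 mm thick in y and 16 mm wide in x, the lever 6 mm and 14 mm; both stand up to about 165 mm above the bench, free all round down to the carriage's top at 115 mm (the lever passes down its side).
- lever (a joint): Quick-release lever, rad: 0 free, tooth in the rack; 0.26 fully squeezed. Spring at the grip: 4 N to start, 10 N at full squeeze. Above 0.15 the tooth is clear. Let go between notches it rides on a crest (about 0.15) until the carriage moves up to 7 mm and it snaps in; turning the wheel, once the jaw bears on the vessel, pushes the carriage back and does that too.
- jaw: Moving jaw on the end of the screw, carried by the carriage: steel plate 60 mm wide, from 38 to 110 mm above the bench. Origin: on the bench below the carriage's middle when the screw is fully back; axes as the vise's.
- jaw_face (a point): Middle of the moving jaw's clamping face, 74 mm above the bench. With the wheel at 0 it is 45 mm ahead (+x) of the carriage's middle.
- wheel (a joint): Screw wheel, rad, 0 (screw fully back) to 6.28. Grows clockwise seen from behind the wheel, looking along vise +x: the top spoke moves towards vise -y. One turn advances jaw and wheel 20 mm. Four spokes 90 degrees apart, at 0 standing at 45 degrees to the vertical (an X): one that leans 45 degrees towards vise +y at 0 is upright at 0.785.
- hub (a point): Centre of the spoked wheel behind the carriage, 98 mm above the bench, axes as the vise's. The wheel's plane is square to vise x. Spokes: round bars 9 mm thick reaching 55 mm from here, with a 16 mm ball at the end. With the screw fully back it is 74 mm behind the carriage's middle. A ball near the top can be pushed round its arc towards vise -y with closed fingers reaching down beside it, then the next.
- spoke_end (a point): Centre of the ball at the end of one spoke. Turning needs 0.20 N m when free (about 4 N here) plus 0.0032 N m per N of clamping. Tight is a steady push of 6.5 to 8 N here, along the arc; below 5.5 N is loose, 11 N crushes the vessel (140 N); nearer the hub the push is greater in proportion. From first bite to tight takes about 0.8 rad; left alone the screw keeps up to 60 N.
- vessel: Stainless vessel standing loose on the vise base between the jaws: square body 50 x 50 x 70 mm, above it a hexagonal cap 46 mm across, 106 mm tall in all, 0.5 to 0.95 kg. Origin: centre of its underside; its x axis roughly along the vise's x.
- vessel_center (a point): Centre of the vessel's square body, 35 mm above its underside (25 mm inside its side faces). Held against the fixed jaw it is at vise x = +105 mm.
- spanner: steel spanner, 180 mm long, lying beside the vise; leave it alone
- beaker: small glass beaker, 68 mm across, 85 mm tall; leave it alone
- amber_bottle: amber reagent bottle, 62 mm across, 130 mm tall; leave it alone
- white_jar: white jar, 56 mm across, 60 mm tall; leave it alone
- gasket: black rubber ring, 48 mm across, 8 mm high; leave it alone
- liner: white plastic liner cylinder, 40 mm across, 60 mm tall; leave it alone
- dish: white ceramic dish, 90 mm across, 30 mm tall; leave it alone

How it is judged:
By the outcome, as a careful person would: the job done as asked, in the order asked, and still so for the second after the job is handed in, with the robot touching nothing.
It also fails if it takes over 64 s, if anything falls off the work surface, if the arm or the gripper's body presses on something with over 40 N, if the wrist force passes 120 N, or if a joint passes its speed limit or range.

### The arm

A 7-joint arm with a two-finger parallel gripper is mounted at the origin on the work surface. World frame = base frame: x ahead of the robot, y to its left, z up, the work surface at z = 0. Lengths are in m, angles in rad, forces in N, time in s.
With the tool pointing down it reaches from about 0.4 to 0.85 m from the base axis. Payload 10.4 kg.
Tool frame: the origin (TCP) lies midway between the tips of the shut fingers; the grasp point (between the pads) lies 19 mm behind it; z points along the fingers, x is the direction in which the jaws open and shut, and the axes are right-handed (so a half turn about z gives the same grasp; the last joint's range is limited). The gripper opens to 85 mm and grips with 20 to 120 N. Pads are 22 mm wide; open, the fingers measure 114 mm over their backs; the gripper's body (76 mm by 85 mm) begins 54 mm behind the grasp point. The pads swing forward as they close: fully open they stand 13 mm farther back than shut.
Start: joints at [-1.358, 0.332, -0.065, 1.46, 0.022, 1.35, -0.088], TCP at [0.146, 0.608, 0.231] pointing down, gripper open.
Joint ranges: [-2.6, 2.6], [-0.5, 2.12], [-1.47, 1.34], [0.16, 2.42], [-1.27, 4.41], [0.06, 2.06], [-2.6, 2.6]. Speed limits (rad/s): [2.22, 2.22, 2.79, 2.79, 3.14, 3.14, 3.14].

### API

Orientations are given as a unit quaternion [x, y, z, w].
In Python, from workcell import monitor, eyes, ticket, models gives the robot as it stands.
- The arm moves only by the tool servo_tool, never from a script. Its argument "motion" is a list of rows, each a list of 7 numbers: the opening, from 0 (shut) to 1 (fully open), then the shift along the tool's x, y, z in m, then the turn, a rotation vector about the tool's x, y, z in degrees. In form: [[fingers, tx, ty, tz, rx, ry, rz], ...]. A call has 1 to 20 rows; each row is the pose to reach, as a shift and turn from the pose commanded when the call began, along the tool's axes at that moment; what a row does not reach only later rows make up. A row lasts 1/8 s, in which the tool goes at most 62.5 mm and 10.7 degrees, less where a joint would pass 70% of its speed; a pose out of reach is approached as far as the arm can. A call with a gripper value outside its range is refused whole. The fingers move at their own pace and stop on an object; "grip_force" is the grip in N (left out, the last holds). Time passes only in rows, so rows that repeat a pose let the fingers close. It gives the time, the measured TCP pose, the force and the opening at its end, in the units of the state.
- monitor.get_obs(): the state, without advancing time (a new reading comes with each control period).
- eyes.camera(name): name is "side" or "top" or "wrist"; returns (picture, depth): 400x640x3 uint8, blue, green, red; 400x640 float32, m along the optical axis (not along the pixel's ray), 0 where there is no reading.
- eyes.camera_info(name): a dict with "intrinsics" (3x3 intrinsics, pixels), "extrinsics" (4x4, takes a point from world to camera coordinates); the wrist camera has in their place "tool_from_camera" (4x4, takes a point from camera to tool coordinates, whose origin is the TCP and whose axes are the tool frame's). Camera axes: x right, y down, z forward; pixel columns grow to the right and rows downward; lengths in m; the calibration is good to about 2 mm. The wrist camera is an equidistant fisheye: a pixel r from the principal point sees the ray r / f radians off the axis. A picture is of the moment at which its call begins: read the wrist's pose just before it. camera_info takes no time and is no camera call.
- ticket.hand_in(): hands the job in, once; it reports no verdict.
Trained networks look in the newest picture that a camera, given by its name, has taken for a name from the list of things; names that differ only in an ending like _2 or _b are one class to them, and where a whole thing is asked for, a point or a joint stands for the part that bears it (a point fixed in the world has none). Each returns a list of dicts, best first, with "confidence" (0 to 1); they miss things now and then, are a little off and sometimes report something else, mostly with a low value. They report only what shows in the picture. A call takes as long as a camera call.
- models.boxes_of(camera, thing): "point" ([x, y, z] in m, in the coordinates of the camera as it stood for that picture, good to about 4 mm: the middle of the surface that is visible of it).
The state is a dict: "clock": time; "joint_pos": joint angles; "joint_velocities": joint speeds; "tau": joint torques, N m; "position": TCP position; "ee_rot": TCP orientation; "ft_force": force on the tool from outside, world axes, zero at the start; "torque": the same for the moment, N m; "grip_width": opening from 0.0 (shut) to 1.0 (fully open).
Only numpy, scipy, OpenCV 4.12 (cv2) and the standard library are available. Lean on these libraries where they do the work, as an engineer would, in place of code of your own. Each camera call takes 0.05 s, during which the arm holds its last target. There are 200 camera calls.

## Working session

There is one attempt and no reset: what is moved stays moved. The work goes in short steps, Python scripts to look and compute and a tool call to move; the robot and the scene stay as the last step left them, time stands still between calls to the robot, and variables do not carry over. Pictures are saved under pics/ and viewed, about 8 in all and at most 12, crops included, and the job is handed in when it is done.

Besides the shell and the picture viewer there is one more tool, called as name(argument=value, ...) on one line, values as JSON. servo_tool: Moves the arm, as the interface text tells. Its arguments: {"type":"object","properties":{"motion":{"type":"array"},"grip_force":{"type":"number"}},"required":["motion"]}

```bash
mkdir -p pics; ls; cat > h.py <<'E'
import numpy as np, cv2
from workcell import monitor, eyes, ticket, models
from scipy.spatial.transform import Rotation as R
def cam(n,save=None):
    o=monitor.get_obs(); p,d=eyes.camera(n)
    if save: cv2.imwrite('pics/'+save,p)
    return o,p,d
def w_from_c(n,o=None):
    i=eyes.camera_info(n)
    if n=='wrist':
        T=np.eye(4);T[:3,:3]=R.from_quat(o['ee_rot']).as_matrix();T[:3,3]=o['position'];return T@np.array(i['tool_from_camera'])
    return np.linalg.inv(np.array(i['extrinsics']))
def cloud(n,d):
    K=np.array(eyes.camera_info(n)['intrinsics']);T=w_from_c(n)
    v,u=np.indices(d.shape);P=np.stack([(u-K[0,2])/K[0,0]*d,(v-K[1,2])/K[1,1]*d,d],-1)
    W=P@T[:3,:3].T+T[:3,3];W[d==0]=np.nan;return W
E
cat > a.py <<'E'
from h import *
for n in ['top','side']:
    o,p,d=cam(n,n+'0.png');T=w_from_c(n)
    np.save(n+'.npy',cloud(n,d))
    for t in ['vise','carriage','post','lever','jaw','wheel','hub','spoke_end','vessel','vessel_center','jaw_face','grip']:
        try: r=models.boxes_of(n,t)
        except Exception as e: print(n,t,e);continue
        print(n,t,[(np.round(T[:3,:3]@np.array(x['point'])+T[:3,3],3).tolist(),round(x['confidence'],2)) for x in r[:4]])
o=monitor.get_obs();print(o)
E
python3 a.py
```

```text
pics
top vise [([0.534, 0.05, 0.034], 0.57), ([0.517, 0.161, 0.11], 0.35)]
top carriage [([0.444, -0.11, 0.005], 0.64), ([0.518, 0.099, 0.114], 0.59)]
top post [([0.517, 0.1, 0.115], 0.93), ([0.443, -0.112, 0.004], 0.73)]
top lever []
top jaw [([0.517, 0.159, 0.11], 0.62), ([0.528, -0.064, 0.133], 0.33)]
top wheel [([0.508, 0.164, 0.112], 0.77)]
top hub [([0.521, 0.16, 0.11], 0.64), ([0.573, 0.098, 0.093], 0.26)]
top spoke_end []
top vessel [([0.53, -0.061, 0.133], 0.9)]
top vessel_center [([0.526, -0.064, 0.133], 0.61)]
top jaw_face [([0.518, 0.154, 0.107], 0.87), ([0.443, -0.111, 0.006], 0.49), ([0.52, 0.101, 0.113], 0.24)]
top grip [([0.519, 0.102, 0.111], 0.72), ([0.519, 0.158, 0.109], 0.52)]
side vise [([0.52, 0.041, 0.057], 0.66)]
side carriage [([0.517, 0.086, 0.105], 0.79), ([0.535, -0.069, 0.114], 0.55)]
side post [([0.519, 0.084, 0.101], 0.89)]
side lever []
side jaw [([0.518, 0.053, 0.097], 0.58), ([0.515, 0.089, 0.105], 0.15)]
side wheel [([0.522, 0.054, 0.09], 0.71), ([0.499, 0.165, 0.113], 0.44), ([0.593, -0.203, 0.062], 0.33)]
side hub [([0.52, 0.054, 0.092], 0.82)]
si
[... 284 characters left out ...]
 array([-1.3576212 ,  0.33220768, -0.06468147,  1.46007639,  0.02162043,
        1.34990365, -0.08852098]), 'joint_velocities': array([ 3.71721295e-04, -8.74937787e-04,  1.39592422e-03, -4.80612101e-04,
       -2.54675997e-05,  4.91502098e-04, -2.16854297e-04]), 'tau': array([-1.03614225e-04, -6.25249100e+01,  4.87602060e-02, -3.91807187e+01,
        1.63842581e-02,  2.28519079e-03,  1.13783210e-05]), 'position': array([0.14600443, 0.60773887, 0.23134397]), 'ee_rot': array([ 7.85374798e-01,  6.19020536e-01,  4.10618074e-05, -2.90794715e-05]), 'ft_force': array([ 0.28602936, -0.04396598,  0.34232743]), 'torque': array([-0.02818693, -0.03579894, -0.01352616]), 'grip_width': 0.9989559692266158}
```

View pics/top0.png

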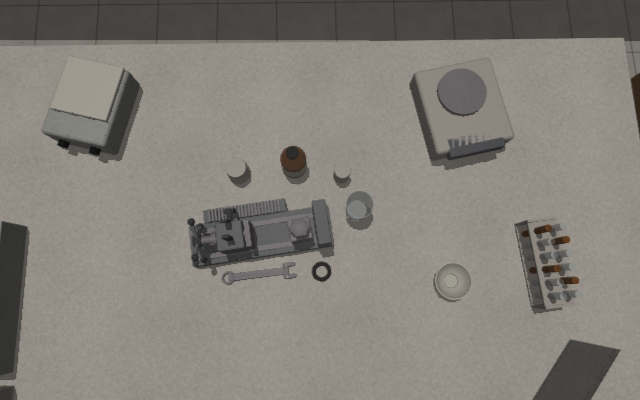

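View pics/side0.png

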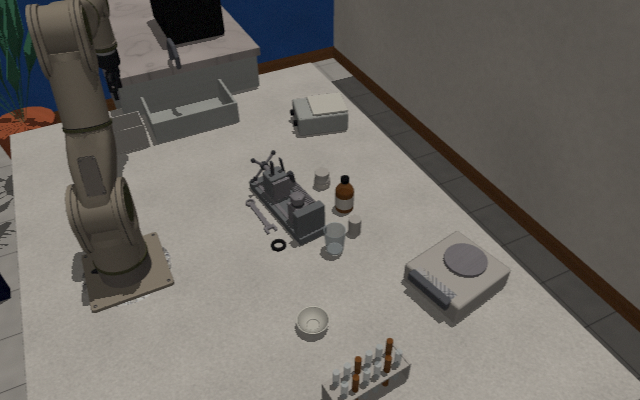

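```bash
python3 - <<'E'
from h import *
W=np.load('top.npy');S=np.load('side.npy')
def reg(W,lo,hi,b):
    m=(W[...,2]>lo)&(W[...,2]<hi)&(W[...,0]>b[0])&(W[...,0]<b[1])&(W[...,1]>b[2])&(W[...,1]<b[3]);return W[m]
for nm,C in (('top',W),('side',S)):
  for lab,lo,hi in (('base',.022,.036),('z115',.108,.121),('hi',.140,.175),('vess',.125,.14)):
    P=reg(C,lo,hi,(.4,.68,-.3,.3))
    if len(P)<10: print(nm,lab,len(P));continue
    n,l=0,0
    g=np.round(P[:,:2]/.004).astype(int);g-=g.min(0);im=np.zeros(g.max(0)+1,np.uint8);im[g[:,0],g[:,1]]=255
    im=cv2.morphologyEx(im,cv2.MORPH_CLOSE,np.ones((3,3)))
    n,L=cv2.connectedComponents(im)
    lb=L[g[:,0],g[:,1]]
    for k in range(1,n):
        Q=P[lb==k]
        if len(Q)<15: continue
        r=cv2.minAreaRect((Q[:,:2]*1000).astype(np.float32));print(nm,lab,len(Q),np.round(Q.mean(0),4),'rect',np.round(r[0],1),np.round(r[1],1),round(r[2],1), np.round(Q.min(0),3),np.round(Q.max(0),3))
E
```

```text
top base 3723 [0.539  0.0416 0.0289] rect [545.8  43.3] [132.7 323.3] 7.5 [ 0.461 -0.126  0.022] [0.621 0.205 0.036]
top base 96 [ 0.5487 -0.1331  0.0278] rect [ 552.3 -133.1] [98.7 10.9] 2.9 [ 0.503 -0.14   0.022] [ 0.601 -0.126  0.035]
top base 40 [ 0.6085 -0.2086  0.03  ] rect [ 601.8 -207.4] [53.6 31.4] 54.0 [ 0.574 -0.228  0.022] [ 0.621 -0.177  0.036]
top base 18 [ 0.6642 -0.1618  0.0277] rect [ 665.1 -161.1] [30.5  8. ] 76.1 [ 0.661 -0.177  0.022] [ 0.673 -0.147  0.033]
top base 56 [0.6709 0.0881 0.029 ] rect [671.8  90.6] [14.2 44.3] 1.7 [0.665 0.069 0.022] [0.68  0.113 0.035]
top base 20 [ 0.6774 -0.048   0.0286] rect [677.8 -47.8] [31.9  4.1] 90.0 [ 0.676 -0.064  0.023] [ 0.68  -0.032  0.036]
top z115 904 [0.5215 0.0985 0.1125] rect [520.8 112.1] [ 64.9 127.1] 6.9 [0.488 0.047 0.108] [0.557 0.175 0.121]
top z115 590 [ 0.5493 -0.1109  0.1129] rect [ 549.2 -104.3] [99.4 43.2] 7.6 [ 0.501 -0.13   0.108] [ 0.6   -0.084  0.118]
top hi 25 [0.4741 0.1616 0.1418] rect [473.7 161.6] [ 9.4 11.2] 30.3 [0.468 0.157 0.14 ] [0.481 0.167 0.145]
top hi 45 [0.5142 0.0915 0.1577] rect [514.5
[... 1423 characters left out ...]
08] [ 0.601 -0.055  0.121]
side hi 16 [0.4751 0.1584 0.1448] rect [475.3 157.9] [14.3 12.9] 63.8 [0.467 0.15  0.142] [0.483 0.166 0.148]
side hi 33 [0.5147 0.0892 0.1558] rect [515.6  89.6] [ 8.5 22. ] 5.2 [0.511 0.079 0.14 ] [0.52  0.1   0.171]
side hi 26 [0.5493 0.0945 0.1547] rect [549.   96.4] [ 7.6 16.6] 9.3 [0.545 0.088 0.141] [0.554 0.105 0.168]
side vess 15 [0.4841 0.1594 0.1323] rect [482.5 158. ] [23.9  8.7] 20.1 [0.47  0.153 0.125] [0.495 0.164 0.14 ]
side vess 112 [ 0.5342 -0.0661  0.1341] rect [535.  -63.6] [44.4 40.1] 46.3 [ 0.515 -0.084  0.125] [ 0.561 -0.038  0.14 ]
side vess 17 [0.5441 0.169  0.1336] rect [541.8 169. ] [23.2  8.2] 13.0 [0.53  0.164 0.126] [0.554 0.174 0.14 ]
```

The top picture shows the vise at about pixels (190–330, 200–265). The wheel is on the left, the carriage with post and lever is at (230, 235), the vessel is at (300, 228) and the fixed jaw is at (320, 225). Closing runs along world −y, tilted about 7.5°. The side picture agrees, with the spanner in front and the jar, bottle and liner behind. I'm moving above the grip now.

servo_tool(motion=[[1,-0.034,0.041,0,0,0,5.75],[1,-0.069,0.082,0,0,0,11.5],[1,-0.103,0.122,0,0,0,17.25],[1,-0.137,0.163,0,0,0,23],[1,-0.172,0.204,0,0,0,28.75],[1,-0.206,0.245,0,0,0,34.5],[1,-0.24,0.285,0,0,0,40.25],[1,-0.275,0.326,0,0,0,46],[1,-0.309,0.367,0,0,0,51.75],[1,-0.343,0.408,0,0,0,57.5],[1,-0.378,0.448,0,0,0,63.25],[1,-0.412,0.489,0,0,0,69],[1,-0.412,0.489,0,0,0,69],[1,-0.412,0.489,0,0,0,69]], grip_force=30)

```text
clock: 3.05
position: [0.525, 0.0933, 0.2312]
ee_rot: [0.998, 0.066, -0.0, -0.0]
ft_force: [-0.6, 0.8, -0.2]
grip_width: 1.004
```

```bash
cat > b.py <<'E'
from h import *
import sys
o,p,d=cam('wrist');i=eyes.camera_info('wrist');K=np.array(i['intrinsics']);T=w_from_c('wrist',o)
v,u=np.indices(d.shape);a=(u-K[0,2])/K[0,0];b=(v-K[1,2])/K[1,1];r=np.hypot(a,b)+1e-9
t=np.tan(np.minimum(r,1.5));P=np.stack([a/r*t*d,b/r*t*d,d],-1);W=P@T[:3,:3].T+T[:3,3];W[(d==0)|(r>1.4)]=np.nan
np.save('wrist.npy',W);cv2.imwrite('pics/'+sys.argv[1],p)
for t in ['post','lever','grip','hub','vessel','jaw']:
    print(t,[(np.round(T[:3,:3]@np.array(x['point'])+T[:3,3],4).tolist(),round(x['confidence'],2)) for x in models.boxes_of('wrist',t)[:2]])
print(o['clock'],o['position'],o['ee_rot'],o['ft_force'],o['joint_pos'])
for lab,lo,hi in (('z115',.108,.119),('hi',.150,.175),('ball',.132,.15),('vess',.13,.14)):
    m=(W[...,2]>lo)&(W[...,2]<hi)&(W[...,0]>.45)&(W[...,0]<.62)&(W[...,1]>-.2)&(W[...,1]<.25);Q=W[m]
    if len(Q)<10: continue
    g=np.round(Q[:,:2]/.003).astype(int);g-=g.min(0);im=np.zeros(g.max(0)+1,np.uint8);im[g[:,0],g[:,1]]=255
    n,L=cv2.connectedComponents(im);lb=L[g[:,0],g[:,1]]
    for k in range(1,n):
        q=Q[lb==k]
        if len(q)<40: continue
        rr=cv2.minAreaRect((q[:,:2]*1000).astype(np.float32));print(lab,len(q),np.round(q.mean(0),4),np.round(rr[0],1),np.round(rr[1],1),round(rr[2],1),np.round(q.min(0),3),np.round(q.max(0),3))
E
python3 b.py w1.png
```

```text
post [([0.5229, 0.1046, 0.1179], 0.58)]
lever [([0.5718, 0.1052, 0.0891], 0.79)]
grip [([0.5201, 0.1124, 0.117], 0.71)]
hub [([0.5183, 0.1628, 0.1069], 0.8)]
vessel [([0.5334, -0.0409, 0.0995], 0.97)]
jaw [([0.5128, 0.1628, 0.109], 0.96), ([0.5217, 0.1047, 0.1123], 0.24)]
3.05 [0.52503311 0.09327952 0.23118187] [ 9.97847652e-01  6.55744993e-02 -1.67286688e-04 -1.44274312e-04] [-0.60362009  0.76651722 -0.1515652 ] [-0.72320209  0.12767109  0.50714747  1.72872965 -0.06453715  1.30193963
 -0.07109057]
z115 4889 [0.5224 0.0941 0.1128] [524.4  91.6] [67.2 84. ] 7.4 [0.488 0.046 0.108] [0.558 0.134 0.119]
z115 603 [0.5129 0.1667 0.1116] [513.  166.2] [41.3 17.1] 7.5 [0.492 0.157 0.108] [0.534 0.176 0.119]
z115 333 [ 0.5516 -0.0977  0.112 ] [ 548.5 -100.8] [99.2 11.2] 7.9 [ 0.499 -0.106  0.108] [ 0.597 -0.089  0.115]
z115 228 [ 0.5332 -0.0449  0.1138] [532.8 -45. ] [39.5 13.2] 9.4 [ 0.514 -0.055  0.108] [ 0.553 -0.039  0.119]
hi 272 [0.5144 0.0942 0.1619] [514.5  92.8] [ 7.9 16.2] 8.2 [0.51  0.085 0.15 ] [0.519 0.101 0.165]
hi 194 [0.547  0.0983 0.1614] [547.4  97.1] [ 7.  14.6] 6.5 [0.543 
[... 271 characters left out ...]
] [535.5 -60.4] [38.1 42.6] 74.5 [ 0.515 -0.082  0.132] [ 0.556 -0.041  0.137]
ball 354 [0.5503 0.1716 0.1404] [550.8 171.9] [15.5 16.5] 54.8 [0.541 0.164 0.132] [0.558 0.179 0.145]
ball 59 [0.5497 0.1027 0.1419] [552.3  99.8] [ 5.6 14. ] 40.9 [0.546 0.093 0.133] [0.555 0.105 0.15 ]
vess 154 [0.4789 0.1627 0.1361] [476.2 160.9] [15.5 18. ] 65.6 [0.467 0.154 0.13 ] [0.486 0.169 0.14 ]
vess 40 [0.5139 0.0999 0.1351] [513.4  99.5] [8.1 2.8] 9.4 [0.51  0.098 0.13 ] [0.517 0.101 0.14 ]
vess 859 [ 0.5352 -0.0578  0.134 ] [535.2 -61. ] [40.  43.6] 11.8 [ 0.515 -0.083  0.13 ] [ 0.557 -0.039  0.137]
vess 156 [0.5473 0.1713 0.1364] [549.4 172.3] [15.3 19.1] 69.5 [0.539 0.164 0.13 ] [0.558 0.179 0.14 ]
```

View pics/w1.png

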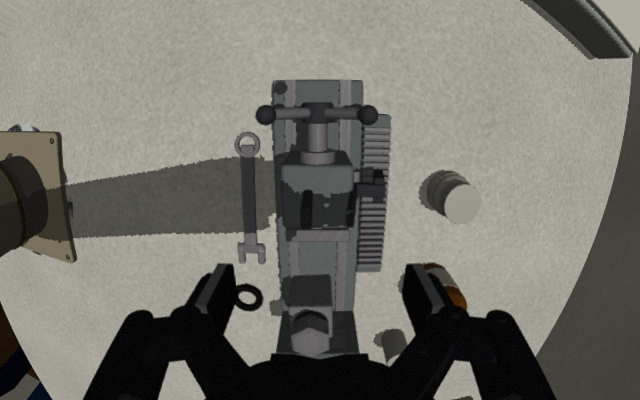

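The wrist view shows the post at about (307, 210), the lever at (352, 205) and the wheel balls at (266, 115) and (369, 115), which means the wheel is at 0. The vessel is at (312, 325). The post-to-lever spacing of 33 mm means the lever is riding on a crest. I'll descend and squeeze.

servo_tool(motion=[[1,0.0026,-0.001,0.035,0,0,0],[1,0.0026,-0.001,0.07,0,0,0],[1,0.0026,-0.001,0.103,0,0,0],[0.7,0.0026,-0.001,0.103,0,0,0],[0.5,0.0026,-0.001,0.103,0,0,0],[0.3,0.0026,-0.001,0.103,0,0,0],[0.3,0.0026,-0.001,0.103,0,0,0],[0.3,0.0026,-0.001,0.103,0,0,0],[0.3,0.0026,-0.001,0.103,0,0,0],[0.3,0.0026,-0.001,0.103,0,0,0]], grip_force=30)

```text
clock: 4.65
position: [0.5294, 0.0946, 0.1312]
ee_rot: [0.998, 0.065, 0.002, -0.001]
ft_force: [-1.5, -1.0, 8.4]
grip_width: 0.428
```

Width is 36 mm, so the lever is well past 0.15. I'm sliding most of the way.

servo_tool(motion=[[0.3,0.001,0,-0.002,0,0,0],[0.3,0.001,0.003,-0.002,0,0,0],[0.3,0.001,0.007,-0.002,0,0,0],[0.3,0.001,0.012,-0.002,0,0,0],[0.3,0.001,0.017,-0.002,0,0,0],[0.3,0.001,0.022,-0.002,0,0,0],[0.3,0.001,0.027,-0.002,0,0,0],[0.3,0.001,0.032,-0.002,0,0,0],[0.3,0.001,0.037,-0.002,0,0,0],[0.3,0.001,0.042,-0.002,0,0,0],[0.3,0.001,0.047,-0.002,0,0,0],[0.3,0.001,0.052,-0.002,0,0,0],[0.3,0.001,0.057,-0.002,0,0,0],[0.3,0.001,0.062,-0.002,0,0,0],[0.3,0.001,0.067,-0.002,0,0,0],[0.3,0.001,0.071,-0.002,0,0,0],[0.3,0.001,0.073,-0.002,0,0,0],[0.3,0.001,0.074,-0.002,0,0,0]], grip_force=35)

```text
clock: 6.9
position: [0.5388, 0.0219, 0.1313]
ee_rot: [0.998, 0.066, 0.001, -0.001]
ft_force: [-2.2, 4.7, 3.4]
grip_width: 0.426
```

```bash
cat > c.py <<'E'
from h import *
import sys
o,p,d=cam('side','s_%s.png'%sys.argv[1]);W=cloud('side',d)
cv2.imwrite('pics/s_%s.png'%sys.argv[1],cv2.resize(p[130:260,220:380],None,fx=5,fy=5,interpolation=cv2.INTER_CUBIC)[:600,:800])
oo,p2,d2=cam('top');V=cloud('top',d2)
u=np.array([np.sin(np.radians(7.5)),-np.cos(np.radians(7.5))]);n=np.array([-u[1],u[0]])
print(o['clock'],np.round(o['position'],4),'tcp u,n',np.round([o['position'][:2]@u,o['position'][:2]@n],4),np.round(o['ft_force'],1),o['grip_width'])
for nm,C in(('side',W),('top',V)):
    m=(C[...,2]>.130)&(C[...,2]<.14)&(C[...,1]>-.12)&(C[...,1]<-.03)&(C[...,0]>.49)&(C[...,0]<.58);q=C[m]
    if len(q)>9:
        s=q[:,:2]@u;print(nm,'cap u',s.min().round(4),s.max().round(4),len(q))
E
python3 c.py 1
```

```text
6.9 [0.5388 0.0219 0.1313] tcp u,n [0.0486 0.5371] [-2.2  4.7  3.4] 0.42588997634337383
side cap u 0.1143 0.1559 99
top cap u 0.1093 0.1518 271
```

View pics/s_1.png

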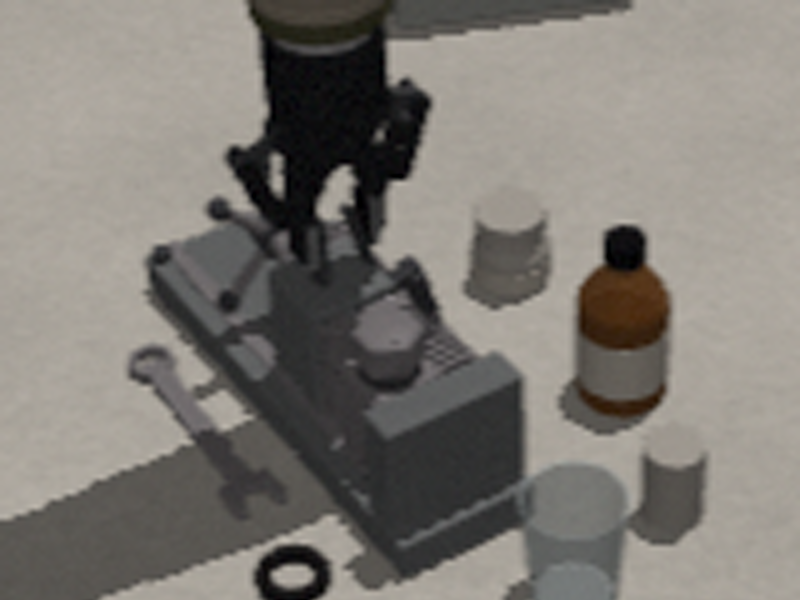

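The picture shows the carriage slid near the vessel, whose cap is at (388, 335). The fingers straddle the post and lever, and the wheel is behind. I'll approach slowly and watch the force.

servo_tool(motion=[[0.3,0,0.0015,0,0,0,0],[0.3,0,0.003,0,0,0,0],[0.3,0,0.0045,0,0,0,0],[0.3,0,0.006,0,0,0,0],[0.3,0,0.007,0,0,0,0],[0.3,0,0.008,0,0,0,0]])

```text
clock: 7.75
position: [0.5398, 0.0139, 0.1313]
ee_rot: [0.998, 0.066, 0.001, -0.001]
ft_force: [-2.6, 4.5, 6.4]
grip_width: 0.424
```

servo_tool(motion=[[0.3,0,0.001,0,0,0,0],[0.3,0,0.002,0,0,0,0],[0.3,0,0.003,0,0,0,0]])

```text
clock: 8.12
position: [0.5402, 0.0109, 0.1313]
ee_rot: [0.998, 0.066, 0.001, -0.001]
ft_force: [-2.7, 4.6, 5.2]
grip_width: 0.43
```

servo_tool(motion=[[0.3,0,0.001,0,0,0,0],[0.3,0,0.002,0,0,0,0],[0.3,0,0.003,0,0,0,0]])

```text
clock: 8.5
position: [0.5405, 0.0089, 0.1313]
ee_rot: [0.998, 0.066, 0.001, -0.001]
ft_force: [-3.4, 8.6, 5.4]
grip_width: 0.422
```

```bash
python3 c.py 2
```

```text
8.5 [0.5405 0.0089 0.1313] tcp u,n [0.0617 0.5371] [-3.4  8.6  5.4] 0.42151196849790473
side cap u 0.1098 0.156 98
top cap u 0.1097 0.1537 265
```

Contact made (force rose from 4.6 to 8.6 N). I'll nudge the vessel on gently until it nears the fixed jaw.

servo_tool(motion=[[0.3,0,0.001,0,0,0,0],[0.3,0,0.002,0,0,0,0],[0.3,0,0.003,0,0,0,0]])

```text
clock: 8.98
position: [0.5409, 0.0063, 0.1312]
ee_rot: [0.998, 0.066, 0.0, -0.001]
ft_force: [-3.9, 8.8, 7.1]
grip_width: 0.423
```

servo_tool(motion=[[0.3,0,0.001,0,0,0,0],[0.3,0,0.002,0,0,0,0],[0.3,0,0.003,0,0,0,0]])

```text
clock: 9.35
position: [0.5412, 0.0033, 0.1312]
ee_rot: [0.998, 0.066, 0.0, -0.001]
ft_force: [-3.8, 8.7, 7.5]
grip_width: 0.428
```

```bash
python3 c.py 3
```

```text
9.35 [0.5412 0.0033 0.1312] tcp u,n [0.0674 0.537 ] [-3.8  8.7  7.5] 0.42777952095344013
side cap u 0.1169 0.1611 90
top cap u 0.1165 0.1601 267
```

servo_tool(motion=[[0.3,0,0.0007,0,0,0,0],[0.3,0,0.0014,0,0,0,0],[0.3,0,0.002,0,0,0,0]])

```text
clock: 9.82
position: [0.5415, 0.0013, 0.1313]
ee_rot: [0.998, 0.066, 0.0, -0.001]
ft_force: [-5.4, 9.2, 6.8]
grip_width: 0.424
```

servo_tool(motion=[[0.3,0,0.0007,0,0,0,0],[0.3,0,0.0014,0,0,0,0]])

```text
clock: 10.07
position: [0.5417, -0.0001, 0.1312]
ee_rot: [0.998, 0.066, 0.0, -0.001]
ft_force: [-4.4, 9.6, 6.2]
grip_width: 0.428
```

servo_tool(motion=[[0.3,0,0.0007,0,0,0,0],[0.3,0,0.0012,0,0,0,0]])

```text
clock: 10.32
position: [0.5418, -0.0012, 0.1312]
ee_rot: [0.998, 0.066, 0.0, -0.001]
ft_force: [-5.4, 10.3, 7.4]
grip_width: 0.43
```

servo_tool(motion=[[0.3,0,0.0006,0,0,0,0],[0.3,0,0.0012,0,0,0,0]])

```text
clock: 10.58
position: [0.5418, -0.0012, 0.1312]
ee_rot: [0.998, 0.066, 0.0, -0.002]
ft_force: [-5.6, 14.2, 8.7]
grip_width: 0.425
```

servo_tool(motion=[[0.3,0,0.0006,0,0,0,0],[0.3,0,0.0012,0,0,0,0]])

```text
clock: 10.82
position: [0.5418, -0.0012, 0.1312]
ee_rot: [0.998, 0.067, 0.0, -0.003]
ft_force: [-7.0, 19.0, 9.7]
grip_width: 0.425
```

```bash
python3 c.py 4
```

```text
10.825 [ 0.5418 -0.0012  0.1312] tcp u,n [0.0719 0.537 ] [-7.  19.   9.7] 0.424545855178101
side cap u 0.1193 0.1641 93
top cap u 0.1204 0.1626 271
```

The vessel now bears lightly on the fixed jaw: the hand stopped advancing and the force rose to 19 N. I'll ease off, release the lever and retreat.

servo_tool(motion=[[0.3,0,-0.0024,0,0,0,0],[0.6,0,-0.0024,0,0,0,0],[1,0,-0.0024,0,0,0,0],[1,0,-0.0024,0,0,0,0],[1,0,-0.0024,0,0,0,0],[1,0,-0.0024,0,0,0,0],[1,0,-0.0024,-0.025,0,0,0],[1,0,-0.0024,-0.06,0,0,0],[1,0,-0.0024,-0.1,0,0,0],[0.5,0.035,-0.038,-0.1,0,0,0],[0,0.07,-0.076,-0.1,0,0,0],[0,0.07,-0.076,-0.1,0,0,0],[0,0.07,-0.076,-0.1,0,0,0]])

```text
clock: 12.55
position: [0.6011, 0.078, 0.23]
ee_rot: [0.998, 0.065, -0.0, 0.0]
ft_force: [-0.2, -0.3, 0.6]
grip_width: 0.144
```

```bash
cat > e.py <<'E'
from h import *
import sys
o,p,d=cam('wrist');i=eyes.camera_info('wrist');K=np.array(i['intrinsics']);T=w_from_c('wrist',o)
v,u=np.indices(d.shape);a=(u-K[0,2])/K[0,0];b=(v-K[1,2])/K[1,1];r=np.hypot(a,b)+1e-9
t=np.tan(np.minimum(r,1.5));P=np.stack([a/r*t*d,b/r*t*d,d],-1);W=P@T[:3,:3].T+T[:3,3];W[(d==0)|(r>1.4)]=np.nan
cv2.imwrite('pics/%s_w.png'%sys.argv[1],p)
o2,p2,d2=cam('top','%s_t.png'%sys.argv[1]);V=cloud('top',d2)
o3,p3,d3=cam('side');S=cloud('side',d3)
cv2.imwrite('pics/%s_s.png'%sys.argv[1],cv2.resize(p3[130:260,220:380],None,fx=5,fy=5,interpolation=cv2.INTER_CUBIC)[:600,:800])
U=np.array([np.sin(np.radians(7.5)),-np.cos(np.radians(7.5))]);N=np.array([-U[1],U[0]])
print(o['clock'],'tcp u,n,z',np.round([o['position'][:2]@U,o['position'][:2]@N,o['position'][2]],4),np.round(o['ft_force'],1),o['grip_width'])
for nm,C in(('wrist',W),('top',V),('side',S)):
  uu=C[...,:2]@U;nn=C[...,:2]@N;z=C[...,2]
  for lab,lo,hi,ul,uh in (('posts',.146,.17,.05,.1),('wheel',.128,.165,-.03,.04),('cap',.129,.14,.11,.18)):
    m=(z>lo)&(z<hi)&(uu>ul)&(uu<uh)&(nn>.46)&(nn<.595);q=np.stack([uu[m],nn[m],z[m]],1)
    if len(q)<8: continue
    g=np.round(q[:,:2]/.004).astype(int);g-=g.min(0);im=np.zeros(g.max(0)+1,np.uint8);im[g[:,0],g[:,1]]=255
    n,L=cv2.connectedComponents(im);lb=L[g[:,0],g[:,1]]
    for k in range(1,n):
        s=q[lb==k]
        if len(s)>7: print(nm,lab,len(s),'mid(u,n)',np.round((s.min(0)+s.max(0))/2,4)[:2],'ext',np.round(s.max(0)-s.min(0),4)[:2],'zmax',s[:,2].max().round(4))
E
python3 e.py r1
```

```text
12.55 tcp u,n,z [0.0011 0.6062 0.23  ] [-0.2 -0.3  0.6] 0.14353560289530598
wrist posts 258 mid(u,n) [0.071  0.5227] ext [0.0156 0.0088] zmax 0.1649
wrist posts 232 mid(u,n) [0.0716 0.5559] ext [0.0142 0.0092] zmax 0.1639
wrist wheel 342 mid(u,n) [-0.0018  0.495 ] ext [0.0157 0.0213] zmax 0.1444
wrist wheel 345 mid(u,n) [-0.0023  0.5657] ext [0.0152 0.0221] zmax 0.1449
top posts 36 mid(u,n) [0.072  0.5226] ext [0.0149 0.0081] zmax 0.1664
top posts 21 mid(u,n) [0.0725 0.5555] ext [0.0127 0.0064] zmax 0.164
top wheel 52 mid(u,n) [-0.0017  0.4949] ext [0.0144 0.0212] zmax 0.1449
top wheel 52 mid(u,n) [-0.0015  0.5666] ext [0.0132 0.0214] zmax 0.1444
top cap 279 mid(u,n) [0.1415 0.5229] ext [0.0422 0.0397] zmax 0.1389
side posts 30 mid(u,n) [0.073 0.524] ext [0.0197 0.0124] zmax 0.1685
side posts 19 mid(u,n) [0.0748 0.5567] ext [0.0165 0.0075] zmax 0.1697
side wheel 26 mid(u,n) [0.0006 0.4972] ext [0.0099 0.0254] zmax 0.1472
side wheel 27 mid(u,n) [-0.0008  0.5651] ext [0.018  0.0219] zmax 0.1515
side cap 103 mid(u,n) [0.1444 0.5223] ext [0.0392 0.0407] zmax 0.1398
```

View pics/r1_w.png

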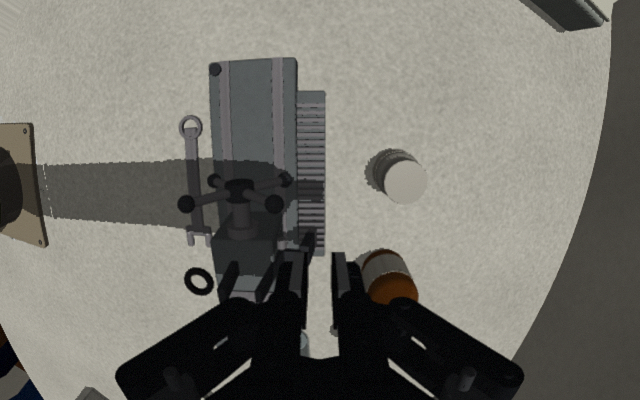

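The wrist view shows the balls at (186, 204) and (274, 204), so the wheel is still at 0. The post-to-lever spacing is still 33 mm, so the lever tooth rides on a crest. As the task says, the wheel will push the carriage back and seat it. I'll descend beside the +y ball and start pushing.

servo_tool(motion=[[0,0,0,0,0,0,0],[0,0,0,0.03,0,0,0],[0,0,0,0.065,0,0,0],[0,0,0,0.099,0,0,0],[0,-0.006,0,0.099,0,0,0],[0,-0.011,0,0.099,0,0,0]])

```text
clock: 13.45
position: [0.5906, 0.077, 0.1328]
ee_rot: [0.998, 0.065, 0.001, -0.0]
ft_force: [-0.1, 0.6, 1.2]
grip_width: 0.002
```

servo_tool(motion=[[0,-0.003,0,0,0,0,0],[0,-0.006,0,-0.002,0,0,0],[0,-0.009,0,-0.004,0,0,0],[0,-0.012,0,-0.006,0,0,0]])

```text
clock: 13.95
position: [0.5787, 0.0758, 0.1379]
ee_rot: [0.998, 0.065, 0.001, -0.0]
ft_force: [2.7, -0.3, -0.8]
grip_width: -0.004
```

```bash
python3 e.py r2
```

```text
13.95 tcp u,n,z [4.000e-04 5.837e-01 1.379e-01] [ 2.7 -0.3 -0.8] -0.004210962704129183
wrist wheel 730 mid(u,n) [-0.0027  0.4951] ext [0.0153 0.0209] zmax 0.145
wrist wheel 1970 mid(u,n) [-0.0039  0.5751] ext [0.0144 0.0399] zmax 0.165
top posts 36 mid(u,n) [0.072  0.5229] ext [0.0151 0.0085] zmax 0.1658
top posts 19 mid(u,n) [0.0726 0.5556] ext [0.0123 0.0066] zmax 0.165
top wheel 51 mid(u,n) [-0.0014  0.4951] ext [0.0135 0.0208] zmax 0.1455
top wheel 10 mid(u,n) [0.0089 0.5758] ext [0.0055 0.0105] zmax 0.1615
top cap 275 mid(u,n) [0.1415 0.5225] ext [0.0422 0.0395] zmax 0.138
side posts 32 mid(u,n) [0.0734 0.5232] ext [0.0189 0.0108] zmax 0.1692
side posts 19 mid(u,n) [0.0735 0.5558] ext [0.0144 0.0074] zmax 0.1681
side wheel 24 mid(u,n) [-0.0006  0.4965] ext [0.0161 0.0221] zmax 0.1491
side wheel 65 mid(u,n) [0.0041 0.5767] ext [0.0224 0.0363] zmax 0.1649
side cap 97 mid(u,n) [0.1453 0.5223] ext [0.0378 0.0398] zmax 0.1398
```

View pics/r2_w.png

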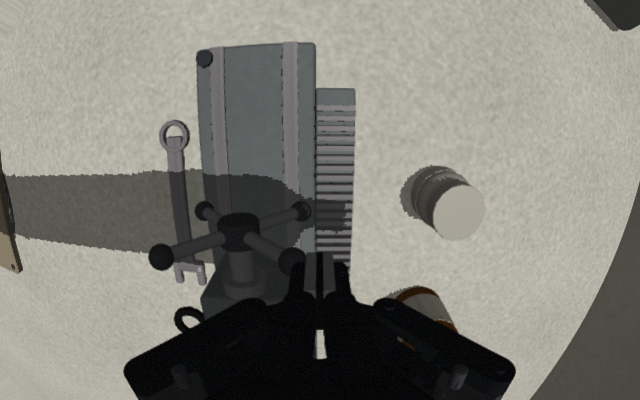

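The picture shows the finger tips just touching the ball at (292, 260), with the wheel unturned. Contact gives a finger half-thickness of about 6 mm. Pushing along the arc.

servo_tool(motion=[[0,0.001,0,0.005,0,0,0],[0,-0.004,0,0.003,0,0,0],[0,-0.0074,0,0.001,0,0,0],[0,-0.0115,0,-0.0015,0,0,0],[0,-0.0157,0,-0.004,0,0,0],[0,-0.0157,0,-0.004,0,0,0]])

```text
clock: 14.85
position: [0.5673, 0.0742, 0.1448]
ee_rot: [0.998, 0.065, 0.005, -0.001]
ft_force: [9.5, 0.1, 15.2]
grip_width: -0.001
```

servo_tool(motion=[[0,-0.0045,0,-0.0015,0,0,0],[0,-0.009,0,-0.003,0,0,0],[0,-0.0137,0,-0.004,0,0,0],[0,-0.0184,0,-0.005,0,0,0],[0,-0.0184,0,-0.005,0,0,0]])

```text
clock: 15.48
position: [0.5497, 0.0723, 0.1511]
ee_rot: [0.998, 0.065, 0.006, -0.001]
ft_force: [7.2, 1.8, 25.9]
grip_width: 0.001
```

```bash
python3 e.py r3 | grep -v cap
```

```text
15.475 tcp u,n,z [1.000e-04 5.545e-01 1.511e-01] [ 7.2  1.8 25.9] 0.0008274280976978343
wrist wheel 1190 mid(u,n) [-0.0039  0.5499] ext [0.015  0.0356] zmax 0.165
top posts 35 mid(u,n) [0.0696 0.5224] ext [0.0155 0.0072] zmax 0.1668
top posts 26 mid(u,n) [0.0697 0.5664] ext [0.0135 0.0057] zmax 0.1663
side posts 26 mid(u,n) [0.0686 0.523 ] ext [0.0171 0.0096] zmax 0.1679
side posts 23 mid(u,n) [0.0709 0.5657] ext [0.0213 0.0084] zmax 0.1699
side wheel 51 mid(u,n) [0.0028 0.5452] ext [0.0225 0.0297] zmax 0.1649
```

```bash
python3 - <<'E'
import cv2,numpy as np
a=cv2.imread('pics/r3_w.png')[180:380,120:440];b=cv2.imread('pics/r3_s.png')[120:420,100:500]
cv2.imwrite('pics/r3_c.png',np.hstack([cv2.resize(a,(400,250)),cv2.resize(b,(400,250))]))
E
```

```text
(no output)
```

View pics/r3_c.png

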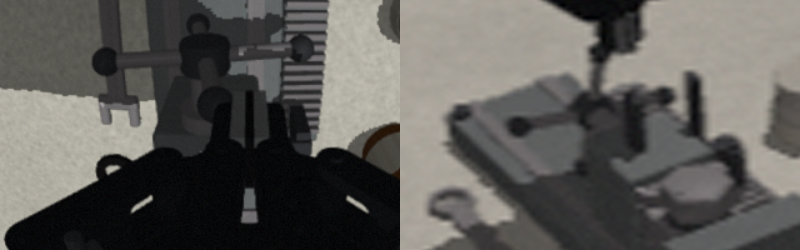

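The left half shows the spoke close to upright, with its ball at (215, 105) and the finger beside it. The lever-to-post spacing is now 44 mm and the carriage moved back 2.5 mm, so the tooth has snapped in. The 26 N vertical force means the tapered fingertip is riding on the ball, so I'll back off, go deeper and push again.

servo_tool(motion=[[0,0.01,0,-0.003,0,0,0],[0,0.02,0,0,0,0,0],[0,0.02,0,0.008,0,0,0],[0,0.02,0,0.015,0,0,0],[0,0.02,0,0.015,0,0,0]])

```text
clock: 16.25
position: [0.5636, 0.0736, 0.1301]
ee_rot: [0.998, 0.065, -0.001, 0.0]
ft_force: [0.5, 0.0, 0.3]
grip_width: 0.0
```

```bash
python3 e.py r4 | grep -v cap
```

```text
16.25 tcp u,n,z [0.0006 0.5684 0.1301] [0.5 0.  0.3] 0.00016892537161462362
wrist wheel 1088 mid(u,n) [-0.004   0.5408] ext [0.0148 0.0168] zmax 0.1596
wrist wheel 1880 mid(u,n) [-0.008   0.5685] ext [0.0063 0.0276] zmax 0.1649
top posts 36 mid(u,n) [0.0698 0.5223] ext [0.0152 0.0083] zmax 0.1659
top posts 27 mid(u,n) [0.0699 0.5663] ext [0.0134 0.006 ] zmax 0.1654
side posts 27 mid(u,n) [0.0704 0.5232] ext [0.0164 0.0096] zmax 0.168
side posts 21 mid(u,n) [0.0698 0.5671] ext [0.0152 0.0068] zmax 0.1661
side wheel 34 mid(u,n) [-0.0012  0.5393] ext [0.016  0.0152] zmax 0.1633
side wheel 57 mid(u,n) [0.0062 0.57  ] ext [0.0184 0.0302] zmax 0.1638
```

servo_tool(motion=[[0,-0.004,0,0,0,0,0],[0,-0.008,0,0,0,0,0],[0,-0.012,0,0,0,0,0],[0,-0.012,0,0,0,0,0]])

```text
clock: 16.9
position: [0.5532, 0.0724, 0.1321]
ee_rot: [0.998, 0.065, 0.001, -0.0]
ft_force: [4.1, -0.3, 3.5]
grip_width: -0.007
```

servo_tool(motion=[[0,-0.0025,0,0,0,0,0],[0,-0.005,0,0,0,0,0],[0,-0.0075,0,0,0,0,0],[0,-0.01,0,0,0,0,0],[0,-0.01,0,0,0,0,0]])

```text
clock: 17.52
position: [0.5423, 0.071, 0.1311]
ee_rot: [0.998, 0.065, -0.0, -0.0]
ft_force: [2.6, 0.4, 1.6]
grip_width: 0.001
```

servo_tool(motion=[[0,-0.002,0,0,0,0,0],[0,-0.004,0,0,0,0,0],[0,-0.006,0,0,0,0,0],[0,-0.006,0,0,0,0,0]])

```text
clock: 18.02
position: [0.5364, 0.0702, 0.1311]
ee_rot: [0.998, 0.065, -0.0, -0.0]
ft_force: [2.6, 0.3, 1.4]
grip_width: 0.001
```

```bash
python3 e.py r5 | grep -v cap
```

```text
18.025 tcp u,n,z [4.000e-04 5.410e-01 1.311e-01] [2.6 0.3 1.4] 0.0012692515996916836
wrist wheel 2971 mid(u,n) [-0.0035  0.5332] ext [0.0162 0.0429] zmax 0.165
top posts 36 mid(u,n) [0.0694 0.5225] ext [0.0144 0.0079] zmax 0.1674
top posts 29 mid(u,n) [0.0687 0.566 ] ext [0.0141 0.0058] zmax 0.1647
side posts 27 mid(u,n) [0.0691 0.5219] ext [0.0175 0.0097] zmax 0.1694
side posts 23 mid(u,n) [0.0703 0.5658] ext [0.0244 0.0094] zmax 0.1685
side wheel 95 mid(u,n) [0.0028 0.5338] ext [0.024  0.0413] zmax 0.165
```

servo_tool(motion=[[0,-0.003,0,0,0,0,0],[0,-0.006,0,0,0,0,0],[0,-0.009,0,0,0,0,0],[0,-0.012,0,0,0,0,0],[0,-0.012,0,0,0,0,0]])

```text
clock: 18.8
position: [0.5245, 0.0686, 0.1311]
ee_rot: [0.998, 0.065, -0.0, -0.0]
ft_force: [3.9, 0.3, -2.4]
grip_width: 0.002
```

servo_tool(motion=[[0,-0.003,0,0,0,0,0],[0,-0.006,0,0,0,0,0],[0,-0.009,0,0,0,0,0],[0,-0.009,0,0,0,0,0]])

```text
clock: 19.3
position: [0.5164, 0.0676, 0.1313]
ee_rot: [0.998, 0.065, 0.001, -0.0]
ft_force: [7.5, 1.4, -4.0]
grip_width: 0.005
```

```bash
python3 e.py r6 | grep -v cap
```

```text
19.3 tcp u,n,z [4.000e-04 5.208e-01 1.313e-01] [ 7.5  1.4 -4. ] 0.004945346960035202
wrist wheel 2733 mid(u,n) [-0.0038  0.5134] ext [0.0158 0.0421] zmax 0.165
wrist wheel 573 mid(u,n) [-0.0025  0.5754] ext [0.0149 0.0158] zmax 0.1362
top posts 36 mid(u,n) [0.0677 0.5225] ext [0.0152 0.008 ] zmax 0.1662
top posts 28 mid(u,n) [0.0677 0.5666] ext [0.0137 0.0063] zmax 0.1654
side posts 25 mid(u,n) [0.0709 0.5239] ext [0.0185 0.0106] zmax 0.1699
side posts 24 mid(u,n) [0.0698 0.5672] ext [0.0198 0.0107] zmax 0.1669
side wheel 84 mid(u,n) [0.0041 0.5145] ext [0.0238 0.0423] zmax 0.1649
side wheel 18 mid(u,n) [0.0012 0.5766] ext [0.0158 0.0187] zmax 0.1417
```

The next ball is at n=0.575, so the wheel is at about 1.40 rad and starting to bite. I'll re-engage on that ball.

servo_tool(motion=[[0,0.005,0,-0.005,0,0,0],[0,0.005,0,-0.045,0,0,0],[0,0.05,0,-0.05,0,0,0],[0,0.088,0,-0.045,0,0,0],[0,0.088,0,-0.01,0,0,0],[0,0.088,0,0.014,0,0,0],[0,0.084,0,0.014,0,0,0],[0,0.08,0,0.014,0,0,0]])

```text
clock: 20.45
position: [0.5952, 0.0778, 0.1184]
ee_rot: [0.998, 0.065, 0.0, -0.0]
ft_force: [-0.0, 1.1, -0.4]
grip_width: 0.001
```

servo_tool(motion=[[0,-0.003,0,-0.002,0,0,0],[0,-0.006,0,-0.004,0,0,0],[0,-0.009,0,-0.006,0,0,0],[0,-0.009,0,-0.006,0,0,0]])

```text
clock: 20.95
position: [0.5886, 0.0772, 0.1255]
ee_rot: [0.998, 0.065, 0.003, -0.0]
ft_force: [8.3, 1.3, 1.5]
grip_width: -0.001
```

```bash
python3 e.py r7 | grep -v cap
```

```text
20.95 tcp u,n,z [3.000e-04 5.937e-01 1.255e-01] [8.3 1.3 1.5] -0.000777815895645182
wrist wheel 933 mid(u,n) [-0.0025  0.5016] ext [0.0152 0.0224] zmax 0.1496
wrist wheel 2156 mid(u,n) [0.     0.5791] ext [0.0241 0.0317] zmax 0.1649
top posts 36 mid(u,n) [0.0677 0.5225] ext [0.0156 0.0081] zmax 0.1644
top posts 27 mid(u,n) [0.0675 0.5666] ext [0.0133 0.0059] zmax 0.1657
top wheel 55 mid(u,n) [-0.0022  0.5008] ext [0.0149 0.023 ] zmax 0.1502
top wheel 8 mid(u,n) [0.0086 0.5863] ext [0.0051 0.0112] zmax 0.1564
side posts 24 mid(u,n) [0.0669 0.5677] ext [0.019  0.0074] zmax 0.1671
side posts 26 mid(u,n) [0.0708 0.5226] ext [0.0162 0.0134] zmax 0.1688
side wheel 64 mid(u,n) [0.0028 0.5746] ext [0.0279 0.0399] zmax 0.1608
side wheel 26 mid(u,n) [0.0014 0.5016] ext [0.0086 0.022 ] zmax 0.1555
```

servo_tool(motion=[[0,-0.003,0,-0.002,0,0,0],[0,-0.006,0,-0.004,0,0,0],[0,-0.009,0,-0.006,0,0,0],[0,-0.012,0,-0.007,0,0,0],[0,-0.0135,0,-0.007,0,0,0],[0,-0.0135,0,-0.007,0,0,0]])

```text
clock: 21.85
position: [0.5792, 0.076, 0.1353]
ee_rot: [0.998, 0.065, 0.008, -0.001]
ft_force: [17.0, 2.0, 10.6]
grip_width: -0.002
```

servo_tool(motion=[[0,-0.0025,0,-0.001,0,0,0],[0,-0.005,0,-0.002,0,0,0],[0,-0.0075,0,-0.003,0,0,0],[0,-0.0075,0,-0.003,0,0,0]])

```text
clock: 22.35
position: [0.5734, 0.0752, 0.1398]
ee_rot: [0.998, 0.065, 0.01, -0.001]
ft_force: [19.7, 2.1, 17.9]
grip_width: 0.0
```

```bash
python3 e.py r8 | grep -v cap
```

```text
22.35 tcp u,n,z [3.000e-04 5.784e-01 1.398e-01] [19.7  2.1 17.9] 0.00021037246614298054
wrist wheel 428 mid(u,n) [-0.0028  0.485 ] ext [0.0145 0.0157] zmax 0.1355
wrist wheel 2052 mid(u,n) [-0.0035  0.5684] ext [0.0159 0.0464] zmax 0.165
top posts 35 mid(u,n) [0.0668 0.5225] ext [0.0155 0.0082] zmax 0.1658
top posts 29 mid(u,n) [0.0665 0.5667] ext [0.0138 0.0067] zmax 0.164
top wheel 38 mid(u,n) [-0.0021  0.485 ] ext [0.0133 0.0154] zmax 0.1351
side posts 29 mid(u,n) [0.0691 0.5232] ext [0.0194 0.0107] zmax 0.1692
side posts 21 mid(u,n) [0.0689 0.5669] ext [0.0176 0.0082] zmax 0.1673
side wheel 17 mid(u,n) [0.0007 0.4842] ext [0.0141 0.012 ] zmax 0.1395
side wheel 74 mid(u,n) [0.0034 0.5694] ext [0.0204 0.0468] zmax 0.1648
```

The wheel is at about 1.77 rad. The vertical force is friction drag, which blurs the reading. I'll re-engage cleanly and push while following the arc upward.

servo_tool(motion=[[0,0.016,0,0,0,0,0],[0,0.016,0,0.002,0,0,0],[0,0.008,0,0.002,0,0,0],[0,0.004,0,0.001,0,0,0],[0,0.001,0,-0.002,0,0,0],[0,-0.001,0,-0.005,0,0,0]])

```text
clock: 23.25
position: [0.5667, 0.0743, 0.1402]
ee_rot: [0.998, 0.065, 0.004, -0.001]
ft_force: [9.6, 1.8, 0.3]
grip_width: -0.002
```

servo_tool(motion=[[0,-0.002,0,-0.002,0,0,0],[0,-0.004,0,-0.004,0,0,0],[0,-0.004,0,-0.004,0,0,0]])

```text
clock: 23.62
position: [0.5615, 0.0736, 0.1432]
ee_rot: [0.998, 0.065, 0.002, -0.0]
ft_force: [8.1, 1.3, 0.6]
grip_width: -0.003
```

```bash
python3 e.py r9 | grep -v cap | grep -v side
```

```text
23.625 tcp u,n,z [4.000e-04 5.663e-01 1.432e-01] [8.1 1.3 0.6] -0.002930934689615495
wrist posts 96 mid(u,n) [0.0591 0.5664] ext [0.0026 0.0056] zmax 0.1541
wrist wheel 1910 mid(u,n) [-0.0032  0.5577] ext [0.0162 0.0436] zmax 0.165
top posts 36 mid(u,n) [0.0654 0.5222] ext [0.0157 0.0077] zmax 0.1659
top posts 28 mid(u,n) [0.0658 0.5664] ext [0.0131 0.0062] zmax 0.1652
```

Fresh engagement gives a steady tangential push of about 7.7 N at 14° from upright (wheel about 2.1 rad). The carriage has deflected about 2 mm. That is tight, so I'll withdraw.

servo_tool(motion=[[0,0.006,0,0,0,0,0],[0,0.018,0,0,0,0,0],[0,0.022,0,-0.03,0,0,0],[0,0.022,-0.02,-0.08,0,0,0],[0,0.022,-0.06,-0.12,0,0,0],[0,0.022,-0.1,-0.14,0,0,0],[0,0.022,-0.1,-0.14,0,0,0]])

```text
clock: 24.65
position: [0.5691, 0.1796, 0.2832]
ee_rot: [0.998, 0.068, 0.0, -0.001]
ft_force: [-0.6, -1.0, -0.1]
grip_width: -0.002
```

```bash
python3 e.py r10; python3 - <<'E'
import cv2,numpy as np
a=cv2.imread('pics/r10_s.png');b=cv2.imread('pics/r10_t.png')[130:300,170:390]
cv2.imwrite('pics/r10_c.png',np.hstack([cv2.resize(a,(400,300)),cv2.resize(b,(400,300),interpolation=cv2.INTER_CUBIC)]))
E
```

```text
24.65 tcp u,n,z [-0.1038  0.5876  0.2832] [-0.6 -1.  -0.1] -0.002243588728779855
wrist wheel 142 mid(u,n) [-0.0024  0.4891] ext [0.0146 0.0155] zmax 0.1392
wrist wheel 37 mid(u,n) [-0.0033  0.5524] ext [0.007  0.0075] zmax 0.1368
top posts 34 mid(u,n) [0.0676 0.5226] ext [0.0142 0.0083] zmax 0.1654
top posts 29 mid(u,n) [0.0666 0.5666] ext [0.0143 0.0064] zmax 0.1657
top wheel 42 mid(u,n) [-0.0016  0.4868] ext [0.0133 0.015 ] zmax 0.1407
top wheel 57 mid(u,n) [-0.0016  0.5603] ext [0.014  0.0185] zmax 0.1502
top cap 277 mid(u,n) [0.1415 0.523 ] ext [0.0422 0.0391] zmax 0.1388
side posts 29 mid(u,n) [0.0669 0.5239] ext [0.0208 0.0109] zmax 0.1681
side posts 23 mid(u,n) [0.0675 0.567 ] ext [0.0159 0.0077] zmax 0.1681
side wheel 22 mid(u,n) [-0.0025  0.4887] ext [0.0165 0.0169] zmax 0.1431
side wheel 30 mid(u,n) [-0.0006  0.5571] ext [0.0165 0.0216] zmax 0.1521
side cap 100 mid(u,n) [0.1436 0.5219] ext [0.0451 0.0401] zmax 0.14
```

View pics/r10_c.png

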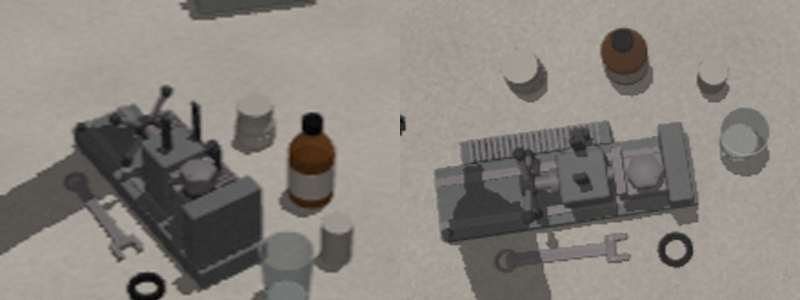

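The combined picture shows the vessel upright against the fixed jaw and the other objects in place. The lever stands free at (195, 120), so the tooth is in. The wheel sprang back about 0.4 rad after release, as the screw keeps only what friction holds. I'll verify tightness with one more careful push.

servo_tool(motion=[[0,0.012,0.05,0,0,0,0],[0,0.014,0.103,0,0,0,0],[0,0.014,0.103,0.05,0,0,0],[0,0.014,0.103,0.1,0,0,0],[0,0.014,0.103,0.155,0,0,0],[0,0.008,0.103,0.155,0,0,0],[0,0.002,0.103,0.155,0,0,0],[0,-0.001,0.103,0.155,0,0,0],[0,-0.001,0.103,0.155,0,0,0]])

```text
clock: 25.92
position: [0.5824, 0.0733, 0.129]
ee_rot: [0.998, 0.065, 0.001, -0.001]
ft_force: [0.8, 0.4, 0.0]
grip_width: 0.001
```

```bash
python3 e.py r11|grep -v cap
```

```text
25.925 tcp u,n,z [0.0034 0.587  0.129 ] [0.8 0.4 0. ] 0.000771432313863062
wrist wheel 571 mid(u,n) [-0.0026  0.4892] ext [0.0155 0.0183] zmax 0.139
wrist wheel 2718 mid(u,n) [0.0025 0.5717] ext [0.0257 0.0466] zmax 0.165
top posts 35 mid(u,n) [0.0674 0.5225] ext [0.0144 0.008 ] zmax 0.1654
top posts 30 mid(u,n) [0.0666 0.5668] ext [0.0139 0.0065] zmax 0.1667
top wheel 43 mid(u,n) [-0.0014  0.489 ] ext [0.0136 0.0193] zmax 0.1402
side posts 30 mid(u,n) [0.0657 0.5232] ext [0.02   0.0115] zmax 0.1689
side posts 21 mid(u,n) [0.0677 0.5674] ext [0.0183 0.0108] zmax 0.169
side wheel 23 mid(u,n) [0.0009 0.4888] ext [0.0131 0.0168] zmax 0.1443
side wheel 86 mid(u,n) [0.005  0.5707] ext [0.0293 0.0485] zmax 0.1649
```

servo_tool(motion=[[0,-0.001,0,0,0,0,0],[0,-0.002,0,0,0,0,0],[0,-0.002,0,0,0,0,0]])

```text
clock: 26.45
position: [0.5807, 0.073, 0.1276]
ee_rot: [0.998, 0.065, 0.001, -0.0]
ft_force: [4.4, 0.9, -1.1]
grip_width: -0.002
```

servo_tool(motion=[[0,-0.001,0,0,0,0,0],[0,-0.001,0,0,0,0,0]])

```text
clock: 26.7
position: [0.5803, 0.073, 0.1279]
ee_rot: [0.998, 0.065, 0.002, -0.0]
ft_force: [7.6, 0.9, -1.9]
grip_width: 0.003
```

servo_tool(motion=[[0,-0.001,0,-0.0005,0,0,0],[0,-0.001,0,-0.0005,0,0,0]])

```text
clock: 26.95
position: [0.5795, 0.0728, 0.1286]
ee_rot: [0.998, 0.065, 0.002, -0.0]
ft_force: [8.4, 0.7, -0.9]
grip_width: 0.004
```

servo_tool(motion=[[0,-0.001,0,-0.0005,0,0,0],[0,-0.001,0,-0.0005,0,0,0]])

```text
clock: 27.2
position: [0.5787, 0.0728, 0.1292]
ee_rot: [0.998, 0.065, 0.002, -0.0]
ft_force: [7.8, 1.0, -0.1]
grip_width: 0.0
```

servo_tool(motion=[[0,-0.001,0,-0.0005,0,0,0],[0,-0.001,0,-0.0005,0,0,0]])

```text
clock: 27.45
position: [0.578, 0.0727, 0.1298]
ee_rot: [0.998, 0.065, 0.003, -0.0]
ft_force: [8.8, 1.5, -1.0]
grip_width: 0.004
```

A steady push of 8.3 N at about 33° gives about 7.4 N along the arc while the wheel just turns, so it is tight. Withdrawing and handing in.

servo_tool(motion=[[0,0.004,0,0,0,0,0],[0,0.016,0,0,0,0,0],[0,0.022,0,-0.03,0,0,0],[0,0.022,-0.02,-0.08,0,0,0],[0,0.022,-0.06,-0.12,0,0,0],[0,0.022,-0.1,-0.14,0,0,0],[0,0.022,-0.1,-0.14,0,0,0],[0,0.022,-0.1,-0.14,0,0,0]])

```text
clock: 28.45
position: [0.5847, 0.1736, 0.2681]
ee_rot: [0.998, 0.065, -0.0, 0.0]
ft_force: [0.7, -0.4, 0.3]
grip_width: 0.002
```

```bash
python3 e.py r12|grep -v side; python3 -c "
from h import *
print(ticket.hand_in())"
```

```text
28.45 tcp u,n,z [-0.0958  0.6024  0.2681] [ 0.7 -0.4  0.3] 0.0017259836821874547
wrist wheel 174 mid(u,n) [-0.0029  0.4887] ext [0.0145 0.0172] zmax 0.1391
wrist wheel 232 mid(u,n) [-0.0031  0.5601] ext [0.0136 0.022 ] zmax 0.1493
top posts 35 mid(u,n) [0.0673 0.5225] ext [0.0145 0.008 ] zmax 0.1674
top posts 29 mid(u,n) [0.0666 0.5669] ext [0.0141 0.0067] zmax 0.1655
top wheel 44 mid(u,n) [-0.0015  0.489 ] ext [0.0133 0.0196] zmax 0.1406
top wheel 56 mid(u,n) [-0.0017  0.5605] ext [0.0138 0.0187] zmax 0.1493
top cap 279 mid(u,n) [0.1415 0.5229] ext [0.0422 0.0393] zmax 0.1389
the job is handed in; nothing more can be done
None
```

The vessel is clamped upright against the fixed jaw, and the job is handed in at 28.5 s on the robot's clock. I squeezed the lever, slid the jaw to the vessel, and nudged the vessel lightly onto the fixed jaw (about 19 N peak at the hand). Then I let the lever go and turned the wheel clockwise by pushing its balls.

- **Lever lock:** on release the tooth rode on a crest, and it only snapped into the rack once the wheel began to push the carriage back. Last check: post-to-lever spacing 44 mm, which is fully free.
- **Tightness:** after withdrawing once, I re-checked with a steady push. The wheel just turned at about 7.4 N along the arc, inside the 6.5–8 N window. That figure is worked out from the wrist force and the estimated contact geometry.
- **Overshoot:** the first tightening read 7.7 N steady, and about 9 N while moving. The wheel sprang back roughly 0.4 rad when I let go, so it may briefly have gone past the window. By my estimate it stayed under the 11 N crush limit.
- **Wheel drag:** on two pushes the fingertip dragged on the ball, with up to about 26 N at the wrist. I re-engaged cleanly each time.
- **Squareness and surroundings:** in the last depth check the vessel's cap was at the same height and position as when it first met the fixed jaw. I judged squareness by eye. The last picture I viewed, before the final re-check push, showed the other objects where they were.

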